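# Push the bento lids out over the edge of the serving step

## Task

Two flat wooden lids lie on the low white serving step. Without lifting or gripping them, push each lid along the step, away from the robot, until it sticks out over the step's far long edge so that it can be taken from below later: the rectangular lid by 4 cm, with its leading side square to that edge, and the small round lid by 2 cm at its farthest point. Leave the heart-shaped mould between them and everything else where it is.

Things in the scene. Friction and masses are not known exactly. Their poses are not given: they have to be found in the camera images.
- step: low fixed white serving step, a solid slab 260 mm (its x) by 440 mm (its y) by 30 mm high on the pale blue tiles. Origin at the centre of its underside, z up; its x axis points away from the robot, square to the far long edge over which the lids are to stick out. It can be turned up to 0.3 rad from the world axes.
- step_edge (a point): middle of the step's far long top edge (130 mm along the step's x from its centre, 30 mm up), axes as the step's: x points straight out over the edge, y runs along the edge, z is up.
- lid_rect: loose flat rectangular wooden lid, 110 mm (its x) by 130 mm (its y) by 8 mm thick, about 65 g, lying on the step to the left or right of the heart mould, turned up to 0.25 rad from the step. Origin at the centre of its underside; x points roughly towards the step's far edge.
- lid_rect_lead (a point): middle of the rectangular lid's leading (far) side, at its underside, 55 mm along the lid's x from its centre. Its distance beyond step_edge along the step's x is the overhang: to be 40 mm.
- lid_round: loose flat round wooden lid, 90 mm in diameter, 8 mm thick, about 35 g, lying on the step on the other side of the heart mould. Origin at the centre of its underside (its farthest point is 45 mm beyond). Overhang to be 20 mm.
- mould_a: loose heart-shaped silicone mould, about 58 x 62 mm and 28 mm high, standing on the step between the two lids; to be left there. Origin near the centre of its underside.
- mould_b: a second, equal heart-shaped mould on the tiles to the right of the step; to be left alone. Origin near the centre of its underside.
- lunch_box: clear plastic lunch box with clip tabs, 131 x 186 x 66 mm, closed, on the tiles to the left of the step; to be left alone. Origin at the centre of its underside.
- whisk: small flat stainless steel whisk, 180 mm long and 14 mm high, lying on the tiles at the near left; to be left alone. Origin where the handle meets the wires, at the underside.
- spatula: wooden spatula, 260 mm long, lying on the tiles at the right; to be left alone. Origin about its middle, at the underside.
- cup: white cup, 72 mm across and 75 mm high, standing on the tiles at the far left; to be left alone. Origin at the centre of its underside.
Not all that is in view belongs to the job. Leave any turquoise or yellow look-alike of the lid_round alone. What is shaped like the lid_rect but blue is not meant.

How it is judged (in metres and radians):
At the end, for the whole second after the job is handed in: The rectangular lid sticks out 40 mm (within 7 mm) over the step's far edge and is square to it within 0.14 rad (8 degrees); the round lid sticks out 20 mm (within 7 mm). Both lie flat and still on the step, their centres within 200 mm of its middle along the edge (x of lid_rect_lead in the frame of step_edge between 0.033 and 0.047 m and angle between the x axis of lid_rect and the x axis of step, either way round below 0.14 rad and x of lid_round in the frame of step_edge between -0.032 and -0.018 m and z of lid_rect in the frame of step_edge between -0.004 and 0.004 m and y of lid_rect in the frame of step_edge between -0.2 and 0.2 m and angle between each of lid_rect, lid_round's own z axis and vertical below 0.05 rad and linear speed of each of lid_rect, lid_round below 0.01 m/s and z of lid_round in the frame of step_edge between -0.004 and 0.004 m and y of lid_round in the frame of step_edge between -0.2 and 0.2 m); the robot touches nothing.
It fails at once if the rectangular lid is lifted or tipped off the step (z of lid_rect in the frame of step_edge above 0.01 m or z of lid_rect in the frame of step_edge below -0.01 m or angle between lid_rect's own z axis and vertical above 0.2 rad).
It fails at once if the round lid is lifted or tipped off the step (z of lid_round in the frame of step_edge above 0.01 m or z of lid_round in the frame of step_edge below -0.01 m or angle between lid_round's own z axis and vertical above 0.2 rad).
It fails at once if the heart mould on the step is moved more than 20 mm (distance of mould_a from where it was at the start of the episode above 0.02 m).
It fails at once if the other mould, lunch box, whisk, spatula or cup is moved more than 30 mm (distance of any of mould_b, lunch_box, whisk, spatula, cup from where it was at the start of the episode above 0.03 m).
It also fails if it takes over 56 s, if anything falls off the work surface, if the arm or the gripper's body presses on something with over 40 N, if the wrist force passes 120 N, or if a joint passes its speed limit or range.

## Robot

A 6-joint arm with a two-finger parallel gripper is mounted at the origin on the work surface. World frame = base frame: x ahead of the robot, y to its left, z up, the work surface at z = 0. Lengths are in mm, angles in degrees, forces in N, time in s.
With the tool pointing down it reaches from about 300 to 850 mm from the base axis. Payload 4.2 kg.
Tool frame: the origin (TCP) lies at the very end of the fingers, on their centre line; the grasp point (between the pads) lies 19 mm behind it; z points along the fingers, y is the direction in which the jaws open and shut (so a half turn about z gives the same grasp; the last joint's range is limited). The gripper opens to 91 mm and grips with 3 to 60 N. Pads are 32 mm wide; open, the fingers measure 118 mm over their backs; the gripper's body (76 mm by 178 mm) begins 60 mm behind the grasp point.
Start: joints at [75.172, 18.312, 89.639, -0, 72.044, -1.146], TCP at [136.01, 558.699, 213.976] pointing down, gripper open.
Joint ranges: [-177.97, 177.97], [-48.28, 115.42], [12.27, 149.76], [-77.06, 257.06], [2.81, 150.46], [-146.56, 146.56]. Speed limits (degrees/s): [147.25, 147.25, 180, 180, 180, 180].

## Interface

Orientations are given as [roll, pitch, yaw] about the fixed x, y, z axes, in that order (R = Rz(yaw) Ry(pitch) Rx(roll)).
In Python, from workcell import * gives the robot as it stands. The module is installed in compiled form; this text tells all that it offers.
- The arm moves only by the tool servo_tool, never from a script. Its argument "plan" is a list that holds one entry, the list of rows, each a list of 7 numbers: the shift along the tool's x, y, z in mm, then the turn, a rotation vector about the tool's x, y, z in rad, then the opening, from 0 (shut) to 1 (fully open). A call has 1 to 20 rows; each row is the pose to reach, as a shift and turn from the pose commanded when the call began, along the tool's axes at that moment; what a row does not reach only later rows make up. A row lasts 1/10 s, in which the tool goes at most 50 mm and 8.59 degrees, less where a joint would pass 70% of its speed; a pose out of reach is approached as far as the arm can. A call with a gripper value outside its range is refused whole. The fingers move at their own pace and stop on an object; "squeeze" is the grip in N (left out, the last holds). Time passes only in rows, so rows that repeat a pose let the fingers close. It gives the time, the measured TCP pose, the force and the opening at its end, in the units of the state.
- state(): the state, without advancing time (a new reading comes with each control period).
- grab_frame(name): name is "scene" or "side" or "wrist"; returns a dict with "color" (480x640x3 uint8, red, green, blue), "range_z" (480x640 float32, mm along the optical axis (not along the pixel's ray), 0 where there is no reading), "fx", "fy", "cx", "cy" (pixels), "rvec" (rotation vector, rad) and "tvec" (3), from world to camera coordinates, as OpenCV has them; the wrist camera has in their place "tool_from_camera" (4x4, takes a point from camera to tool coordinates, whose origin is the TCP and whose axes are the flange's). Camera axes: x right, y down, z forward; pixel columns grow to the right and rows downward; lengths in mm; the calibration is good to about 2 mm. The wrist camera is an equidistant fisheye: a pixel r from the principal point sees the ray r / f radians off the axis. A picture is of the moment at which its call begins: read the wrist's pose just before it.
- job_done(): hands the job in, once; it reports no verdict.
The state is a dict: "time_s": time; "qpos": joint angles; "qvel": joint speeds; "effort": joint torques, N m; "ee_pos": TCP position; "ee_rot": TCP orientation; "force": force on the tool from outside, world axes, zero at the start; "torque": the same for the moment, N m; "gripper_width": finger opening in mm.
Only numpy, scipy, OpenCV 4.12 (cv2) and the standard library are available. Lean on these libraries where they do the work, as an engineer would, in place of code of your own. Each camera call takes 0.05 s, during which the arm holds its last target.

## Working session

There is one attempt and no reset: what is moved stays moved. The work goes in short steps, Python scripts to look and compute and a tool call to move; the robot and the scene stay as the last step left them, time stands still between calls to the robot, and variables do not carry over. Pictures are saved under pics/ and viewed, and the job is handed in when it is done.

Besides the shell and the picture viewer there is one more tool, called after "Request:" by a JSON object that holds its "method" and its "body". servo_tool: Moves the arm, as the interface text tells. Its arguments: {"type":"object","properties":{"plan":{"type":"array"},"squeeze":{"type":"number"}},"required":["plan"]}

```bash
mkdir -p pics
python3 - <<'E'
from workcell import *
import cv2,pickle
s=state();print(s)
for n in ["scene","side","wrist"]:
    f=grab_frame(n);pickle.dump(f,open(n+"0.pkl","wb"));cv2.imwrite(f"pics/{n}0.png",f["color"][:,:,::-1])
    print(n,{k:v for k,v in f.items() if k not in("color","range_z")})
E
```

```text
{'time_s': 0.0, 'qpos': array([ 7.51707155e+01,  1.83520649e+01,  8.97056403e+01, -8.66425679e-04,
        7.20452783e+01, -1.14763746e+00]), 'qvel': array([-0.1330397 , -0.01955949, -0.00955571, -0.1047577 , -0.02278894,
       -0.05304619]), 'effort': array([ 2.00242532e-03, -4.12452757e+01, -2.31972456e+01,  7.28594139e-02,
        4.57278709e-02, -1.53132542e-04]), 'ee_pos': array([135.89371624, 558.18825798, 213.12123706]), 'ee_rot': array([-1.79897021e+02, -1.23904199e-03,  1.66318620e+02]), 'force': array([-0.31612922,  0.91646158,  0.40110621]), 'torque': array([ 0.00121039,  0.00050545, -0.04396596]), 'gripper_width': 91.40557855400071}
scene {'fx': 554.0680817762234, 'fy': 554.0680817762234, 'cx': 301.2821189658728, 'cy': 240.26013957652356, 'rvec': array([ 1.04461192,  2.42042501, -1.03826828]), 'tvec': array([ 365.40958232, -211.04868276, 1532.47981154])}
side {'fx': 437.59873331500086, 'fy': 437.59873331500086, 'cx': 317.72465930109075, 'cy': 241.62746018333334, 'rvec': array([ 2.17041091, -0.72951209,  0.34661215]), 'tvec': array([-431.35634977,  251.43419502,  832.1631296 ])}
wrist {'fx': 371.64829954431775, 'fy': 371.64829954431775, 'cx': 315.95862575081145, 'cy': 242.19612545410953, 'tool_from_camera': array([[ 6.41063669e-04, -9.67359900e-01, -2.53405628e-01,
         7.06773795e+01],
       [ 9.99999453e-01,  4.10629916e-04,  9.62237521e-04,
         1.74719643e+00],
       [-8.26774061e-04, -2.53406106e-01,  9.67359634e-01,
        -1.69864299e+02],
       [ 0.00000000e+00,  0.00000000e+00,  0.00000000e+00,
         1.00000000e+00]])}
```

View pics/scene0.png

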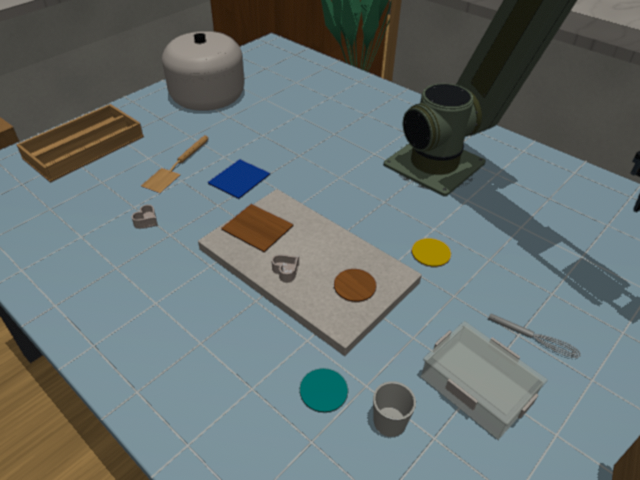

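View pics/side0.png

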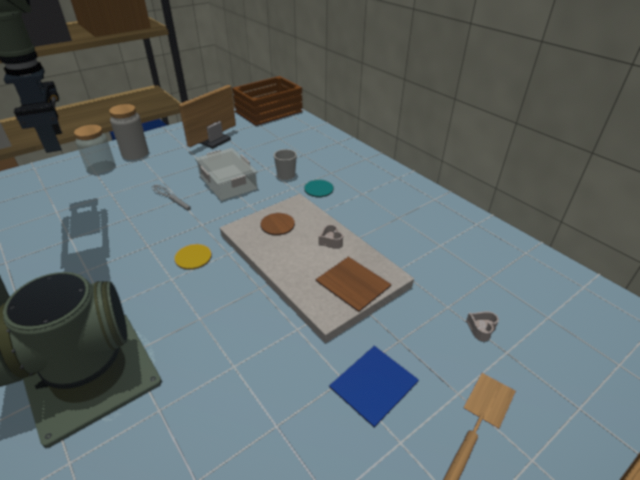

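View pics/wrist0.png

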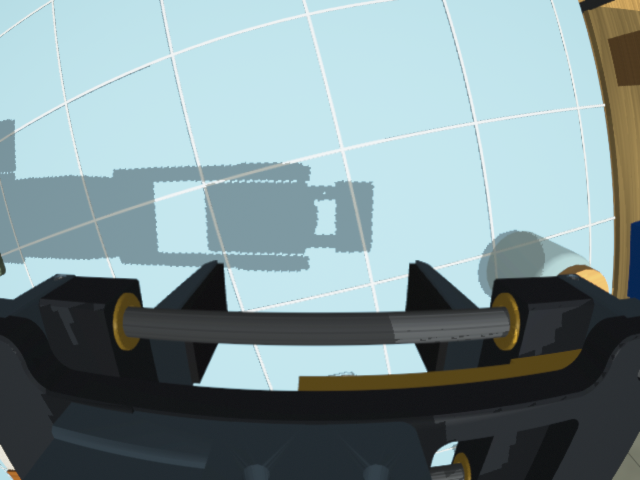

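The scene view shows the brown rectangle at (258,227) and the brown disc at (355,285) on the white step, with the heart at (285,265) between them. The decoys are off the step: blue (240,178), yellow (431,252) and turquoise (324,390). The brown pair fits the description (wooden, on the step), so I'll measure those and confirm in a crop.

```bash
cat > h.py <<'E'
import numpy as np,cv2
def cast(f,uv,z):
    uv=np.atleast_2d(np.asarray(uv,float)); R=cv2.Rodrigues(f["rvec"])[0]; c=-R.T@f["tvec"]
    d=np.c_[(uv[:,0]-f["cx"])/f["fx"],(uv[:,1]-f["cy"])/f["fy"],np.ones(len(uv))]@R
    return c+d*((z-c[2])/d[:,2])[:,None]
def proj(f,p):
    return cv2.projectPoints(np.atleast_2d(p).astype(float),f["rvec"],f["tvec"],np.array([[f["fx"],0,f["cx"]],[0,f["fy"],f["cy"]],[0,0,1]]),None)[0][:,0]
def comps(f,kind):
    hsv=cv2.cvtColor(f["color"],cv2.COLOR_RGB2HSV); H,S,V=[hsv[...,i].astype(int) for i in range(3)]
    if kind=="brown": m=(S>110)&((H<20)|(H>172))&(V>40)
    else: # step: not blue, low sat, incl. brown holes -> filled by contour
        m=(S<45)&(V>90)
    m=m.astype(np.uint8)
    m=cv2.morphologyEx(m,cv2.MORPH_OPEN,np.ones((3,3)))
    cs=cv2.findContours(m,cv2.RETR_EXTERNAL,cv2.CHAIN_APPROX_NONE)[0]
    return [c for c in cs if cv2.contourArea(c)>150]
def rect(xy):
    (c,wh,a)=cv2.minAreaRect(xy.astype(np.float32)); return np.array(c),wh,a
def measure(f,win):
    # win: x0,y0,x1,y1 pixel region of step
    out={}
    for kind,z in (("step",30),("brown",38)):
        for c in comps(f,kind):
            u=c[:,0]; m=u.mean(0)
            if not(win[0]<m[0]<win[2] and win[1]<m[1]<win[3]): continue
            if kind=="step" and cv2.contourArea(c)<5000: continue
            p=cast(f,u,z)[:,:2]; out.setdefault(kind,[]).append((m,p))
    return out
E
python3 - <<'E'
import pickle;from h import *
for n,w in(("scene",(195,190,425,350)),("side",(215,190,415,340))):
    f=pickle.load(open(n+"0.pkl","rb"))
    for k,l in measure(f,w).items():
        for m,p in l: 
            print(n,k,m.round(),rect(p), cv2.fitEllipse(p.astype(np.float32)) if k=="brown" else cv2.boxPoints(cv2.minAreaRect(p.astype(np.float32))).round(1).tolist())
f=pickle.load(open("scene0.pkl","rb"))
cv2.imwrite("pics/crop0.png",cv2.resize(f["color"][180:360,190:430,::-1],None,fx=3,fy=3,interpolation=cv2.INTER_CUBIC))
E
```

```text
scene step [305. 258.] (array([523.87664795,   8.93685913]), (267.0680236816406, 456.0179443359375), 0.7987642288208008) [[387.20001220703125, 235.10000610351562], [393.5, -220.89999389648438], [660.5999755859375, -217.1999969482422], [654.2000122070312, 238.8000030517578]]
scene brown [355. 285.] (array([520.31768799, 144.49777222]), (86.87367248535156, 84.65428161621094), 43.17452621459961) ((521.0647583007812, 144.36978149414062), (84.937255859375, 88.15447998046875), 124.62982177734375)
scene brown [257. 227.] (array([ 537.29571533, -136.77474976]), (110.17752075195312, 129.2312469482422), 7.160233020782471) ((537.4315185546875, -136.206787109375), (123.71925354003906, 152.49671936035156), 5.316300392150879)
side step [327. 265.] (array([527.01507568,   5.78672791]), (271.29443359375, 461.11407470703125), 1.4457992315292358) [[385.6000061035156, 232.8000030517578], [397.20001220703125, -228.10000610351562], [668.4000244140625, -221.3000030517578], [656.7999877929688, 239.6999969482422]]
side brown [353. 283.] (array([ 532.26922607, -141.20651245]), (107.28794860839844, 126.88063049316406), 7.187528133392334) ((532.0814208984375, -141.52078247070312), (121.7386703491211, 149.22315979003906), 5.73187255859375)
side brown [277. 223.] (array([516.08764648, 138.78439331]), (80.86804962158203, 81.42239379882812), 53.039730072021484) ((516.1951904296875, 139.10020446777344), (81.98101806640625, 82.9876937866211), 158.88710021972656)
```

View pics/crop0.png

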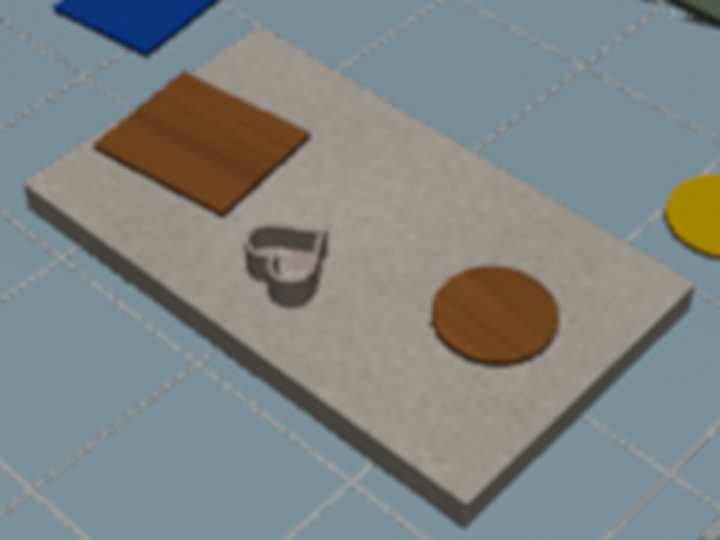

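The crop confirms two wood-brown lids on the step, with the heart between them and the blue and yellow decoys off it. The step mask took in its side faces, so I'll refine the top outline and locate the heart.

```bash
cat >> h.py <<'E'
def topstep(f,win,vmin):
    hsv=cv2.cvtColor(f["color"],cv2.COLOR_RGB2HSV); H,S,V=[hsv[...,i].astype(int) for i in range(3)]
    m=((S<45)&(V>vmin)).astype(np.uint8)
    m=cv2.morphologyEx(m,cv2.MORPH_OPEN,np.ones((3,3)))
    x0,y0,x1,y1=win; k=np.zeros_like(m);k[y0:y1,x0:x1]=m[y0:y1,x0:x1]
    cs=cv2.findContours(k,cv2.RETR_EXTERNAL,cv2.CHAIN_APPROX_NONE)[0]
    c=cv2.convexHull(max(cs,key=cv2.contourArea))
    m2=np.zeros_like(m);cv2.drawContours(m2,[c],0,1,-1)
    c=cv2.findContours(m2,cv2.RETR_EXTERNAL,cv2.CHAIN_APPROX_NONE)[0][0]
    return c[:,0]
E
python3 - <<'E'
import pickle;from h import *
for n,w in(("scene",(190,180,430,360)),("side",(210,185,420,345))):
    f=pickle.load(open(n+"0.pkl","rb"))
    hsv=cv2.cvtColor(f["color"],cv2.COLOR_RGB2HSV)
    pts={"scene":[(300,225),(380,290),(385,311),(270,294)],"side":[(260,245),(340,265),(370,309),(285,297)]}[n]
    print(n,[hsv[v,u].tolist() for u,v in pts])
    for vm in (90,115,130):
        u=topstep(f,w,vm); p=cast(f,u,30)[:,:2]; c,wh,a=rect(p); print(vm,c,wh,a)
        print(cv2.boxPoints(cv2.minAreaRect(p.astype(np.float32))).round(1).tolist())
    # heart by dark depth: height map
    R=cv2.Rodrigues(f["rvec"])[0];cc=-R.T@f["tvec"]
    uu,vv=np.meshgrid(np.arange(640),np.arange(480));Z=f["range_z"]
    P=np.stack([(uu-f["cx"])/f["fx"]*Z,(vv-f["cy"])/f["fy"]*Z,Z],-1)@R+cc
    for name,lo,hi in(("heart",46,70),("steptop",24,34),("lids",35,41)):
        m=(Z>0)&(P[...,2]>lo)&(P[...,2]<hi)&(P[...,0]>370)&(P[...,0]<690)&(abs(P[...,1])<250)
        print(name,m.sum(),np.percentile(P[m],[1,50,99],axis=0).round().tolist())
E
```

```text
scene [[19, 26, 155], [18, 25, 151], [17, 24, 74], [18, 27, 94]]
90 [523.72485352   8.60314941] (269.2939147949219, 457.0610656738281) 0.8133867979049683
[[385.79998779296875, 235.1999969482422], [392.29998779296875, -221.8000030517578], [661.5999755859375, -218.0], [655.0999755859375, 239.0]]
115 [522.98059082   8.44326782] (267.6444396972656, 457.0843200683594) 0.7368204593658447
[[386.20001220703125, 235.1999969482422], [392.1000061035156, -221.8000030517578], [659.7000122070312, -218.39999389648438], [653.9000244140625, 238.6999969482422]]
130 [522.69116211   3.96458435] (266.99212646484375, 448.0427551269531) 0.7588896155357361
[[386.20001220703125, 226.1999969482422], [392.20001220703125, -221.8000030517578], [659.0999755859375, -218.3000030517578], [653.2000122070312, 229.6999969482422]]
heart 288 [[558.0, -24.0, 46.0], [592.0, 6.0, 54.0], [615.0, 38.0, 60.0]]
steptop 13565 [[398.0, -203.0, 25.0], [542.0, 55.0, 29.0], [655.0, 227.0, 33.0]]
lids 2704 [[478.0, -202.0, 35.0], [533.0, -91.0, 37.0], [606.0, 183.0, 41.0]]
side [[16, 18, 153], [13, 145, 104], [12, 16, 80], [15, 13, 7
[... 253 characters left out ...]
12.19569397] (271.5028381347656, 451.8492431640625) 1.1715619564056396
[[387.70001220703125, 235.3000030517578], [396.8999938964844, -216.5], [668.4000244140625, -210.89999389648438], [659.0999755859375, 240.8000030517578]]
130 [528.9375      13.16175842] (269.6831970214844, 449.9368896484375) 0.807637631893158
[[390.8999938964844, 236.1999969482422], [397.29998779296875, -213.6999969482422], [666.9000244140625, -209.89999389648438], [660.5999755859375, 240.0]]
heart 234 [[555.0, -25.0, 46.0], [587.0, 5.0, 54.0], [613.0, 37.0, 59.0]]
steptop 10273 [[395.0, -210.0, 26.0], [484.0, -17.0, 29.0], [652.0, 223.0, 33.0]]
lids 2679 [[476.0, -204.0, 35.0], [529.0, -120.0, 37.0], [600.0, 179.0, 40.0]]
```

```bash
cat >> h.py <<'E'
def edge(f,a,b,z,ch,half=14,n=60):
    """refine the world line a-b (xy at height z): strongest gradient of channel ch across it (search +-half mm). returns fitted points' (centre, dir, rms)"""
    a=np.array(a,float);b=np.array(b,float);t=(b-a)/np.linalg.norm(b-a);nn=np.array([-t[1],t[0]])
    img=cv2.GaussianBlur(ch.astype(np.float32),(0,0),0.8); s=np.arange(-half,half+.01,.5); q=[]
    for k in np.linspace(.08,.92,n):
        w=a+(b-a)*k+s[:,None]*nn
        uv=proj(f,np.c_[w,np.full(len(w),z)]).astype(np.float32)
        v=cv2.remap(img,uv[:,0].copy(),uv[:,1].copy(),cv2.INTER_LINEAR).ravel()
        g=abs(np.gradient(v)); i=g.argmax(); l=slice(max(0,i-4),i+5)
        q.append(a+(b-a)*k+nn*(g[l]*s[l]).sum()/g[l].sum())
    q=np.array(q)
    for _ in range(4):
        vx,vy,x,y=cv2.fitLine(q.astype(np.float32),cv2.DIST_HUBER,0,.01,.01).ravel()
        r=(q-[x,y])@[-vy,vx]; k=abs(r)<max(2.5*np.median(abs(r)),.4); 
        if k.all(): break
        q=q[k]
    d=np.array([vx,vy]); d*=np.sign(d@t)
    return np.array([x,y]),d,r.std(),len(q)
def chans(f):
    h=cv2.cvtColor(f["color"],cv2.COLOR_RGB2HSV); c=f["color"].astype(float)
    return {"V":h[...,2],"S":h[...,1],"RB":c[...,0]-c[...,2],"R":c[...,0]}
E
python3 - <<'E'
import pickle;from h import *
for n in("scene","side"):
    f=pickle.load(open(n+"0.pkl","rb"));C=chans(f)
    E={}
    for nm,a,b in(("far",(653,225),(657,-212)),("near",(393,222),(397,-212)),("left",(395,226),(651,228)),("right",(398,-213),(655,-211))):
        for ch in("RB","R"):
            c,d,r,k=edge(f,a,b,30,C[ch]); print(n,nm,ch,c.round(1),"ang",np.degrees(np.arctan2(d[1],d[0])).round(2),"rms",r.round(2),k)
            E[nm,ch]=(c,d)
E
```

```text
scene far RB [668.1   6.6] ang -89.47 rms 0.09 60
scene far R [655.8  20.2] ang -89.29 rms 0.17 43
scene near RB [396.7   3.8] ang -89.36 rms 0.5 55
scene near R [396.5  51.4] ang -89.35 rms 0.45 47
scene left RB [538.6 238.7] ang 0.73 rms 0.26 50
scene left R [532.8 228.5] ang 0.87 rms 0.27 52
scene right RB [ 518.7 -211.3] ang 0.66 rms 0.71 37
scene right R [ 493.6 -211.2] ang 0.51 rms 0.57 24
side far RB [653.9 -17.2] ang -89.27 rms 0.42 53
side far R [653.5   2.7] ang -89.24 rms 0.48 55
side near RB [381.6  47.5] ang -89.43 rms 0.18 43
side near R [394.5  -7.8] ang -89.2 rms 0.32 44
side left RB [516.6 226.9] ang 0.78 rms 0.53 45
side left R [521.8 226.9] ang 1.07 rms 1.03 57
side right RB [ 500.6 -225.3] ang 0.46 rms 0.09 34
side right R [ 526.4 -212.1] ang 0.86 rms 0.42 47
```

```bash
cat >> h.py <<'E'
def rectlid(f,c,ang,half=7):
    """four edges of lid top refined -> centre, angle(deg), size"""
    C=chans(f)["RB"]; t=np.radians(ang);ex=np.array([np.cos(t),np.sin(t)]);ey=np.array([-ex[1],ex[0]]);c=np.array(c)
    r={}
    for nm,s,a,h,w in(("lead",1,ex,55,65),("trail",-1,ex,55,65),("left",1,ey,65,55),("right",-1,ey,65,55)):
        o=ey if a is ex else ex
        r[nm]=edge(f,c+s*a*h-o*w,c+s*a*h+o*w,38,C,half)
    return r
def hom(r):
    nrm=np.array([-r[1][1],r[1][0]]); return nrm,nrm@r[0]
def isect(a,b):
    n1,k1=hom(a);n2,k2=hom(b);return np.linalg.solve([n1,n2],[k1,k2])
E
python3 - <<'E'
import pickle;from h import *
for n,c,rc,ang in(("scene",(537.3,-136.8),(521,144.4),7.2),("side",(532.3,-141.2),(516,139),7.2)):
    f=pickle.load(open(n+"0.pkl","rb"))
    r=rectlid(f,c,ang)
    for k,v in r.items(): print(n,k,v[0].round(1),np.degrees(np.arctan2(v[1][1],v[1][0])).round(2),v[2].round(2),v[3])
    P=[isect(r[a],r[b]) for a in("lead","trail") for b in("left","right")]
    print(np.round(P,1).tolist(),np.mean(P,0).round(1))
    for nm,p in(("yellow",0),):pass
f=pickle.load(open("scene0.pkl","rb"))
print("cup/box/whisk/mouldb/spat",cast(f,[(393,430),(430,375),(490,318),(145,225),(145,180)],0).round().tolist())
E
```

```text
scene lead [ 590.  -124.7] 96.96 0.23 44
scene trail [ 482.8 -146.3] 97.54 0.41 50
scene left [521.7 -74.7] 7.24 0.37 57
scene right [ 544.7 -202.3] 6.56 0.63 57
[[582.9000244140625, -66.9000015258789], [598.7000122070312, -196.10000610351562], [474.1000061035156, -80.69999694824219], [491.0, -208.39999389648438]] [ 536.7 -138. ]
side lead [ 586.5 -131. ] 97.13 0.44 53
side trail [ 479.8 -152.3] 97.14 0.4 56
side left [526.5 -76.4] 7.85 0.4 55
side right [ 539.2 -204.2] 7.6 0.34 57
[[578.7999877929688, -69.19999694824219], [594.7000122070312, -196.8000030517578], [471.20001220703125, -84.0], [487.20001220703125, -211.1999969482422]] [ 533.  -140.3]
cup/box/whisk/mouldb/spat [[710.0, 390.0, 0.0], [573.0, 374.0, 0.0], [374.0, 387.0, 0.0], [694.0, -373.0, 0.0], [589.0, -523.0, 0.0]]
```

Both views agree to a few mm:

| Item | Measurement |
|---|---|
| Step | 259 × 440 mm, turned 0.75°, far edge at x≈655 |
| Rectangular lid | centre ≈(535,-139), turned 7.1° |
| Round lid | centre ≈(519,142) |

I'll do the round lid first, using partly opened fingers as a cradle behind it.

Request:
{"method": "servo_tool", "body": {"plan": [[[-337,-184,64,0,0,-0.252,0.55],[-337,-184,64,0,0,-0.252,0.55],[-337,-184,64,0,0,-0.252,0.55],[-337,-184,64,0,0,-0.252,0.55],[-337,-184,64,0,0,-0.252,0.55],[-337,-184,64,0,0,-0.252,0.55],[-337,-184,64,0,0,-0.252,0.55],[-337,-184,64,0,0,-0.252,0.55],[-384,-335,104,0,0,-0.252,0.55],[-384,-335,104,0,0,-0.252,0.55],[-384,-335,104,0,0,-0.252,0.55],[-384,-335,104,0,0,-0.252,0.55],[-384,-335,104,0,0,-0.252,0.55],[-384,-335,104,0,0,-0.252,0.55],[-384,-335,104,0,0,-0.252,0.55],[-384,-335,104,0,0,-0.252,0.55]]]}}

```text
time_s: 1.75
ee_pos: [430.2, 143.8, 110.3]
ee_rot: [180.0, 0.1, -179.1]
force: [-0.4, -0.6, -0.2]
gripper_width: 50.2
```

Run:
```python
from workcell import *
import cv2,pickle
s=state();print({k:s[k] for k in("time_s","ee_pos","ee_rot","force","gripper_width")})
for n in ["scene","wrist"]:
    f=grab_frame(n);pickle.dump(f,open(n+"1.pkl","wb"));cv2.imwrite(f"pics/{n}1.png",f["color"][:,:,::-1])
```

```text
{'time_s': 1.75, 'ee_pos': array([430.19925347, 143.83734882, 110.31074286]), 'ee_rot': array([ 1.79964436e+02,  5.80101084e-02, -1.79119773e+02]), 'force': array([-0.40291456, -0.6103274 , -0.18720832]), 'gripper_width': 50.222194669836604}
```

View pics/wrist1.png

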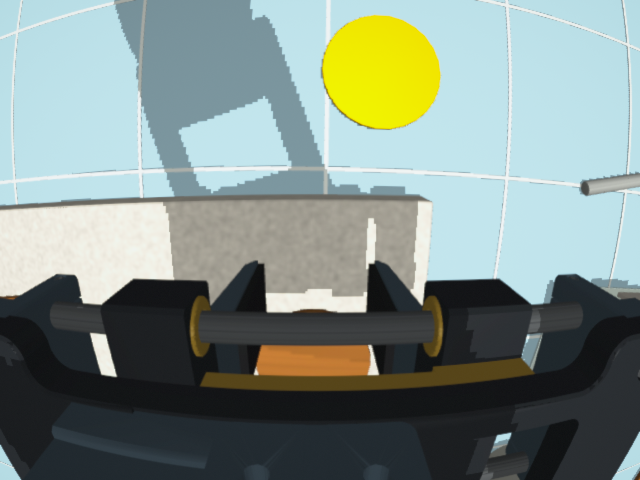

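View pics/scene1.png

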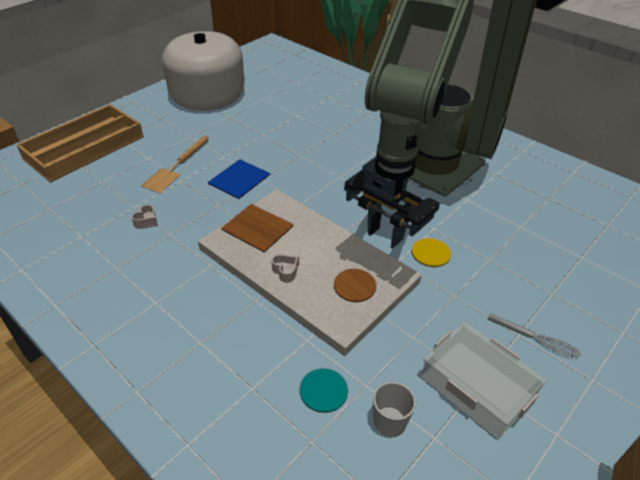

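The wrist camera sees the round lid between the fingers at (313,355). I'll lower to just above the step, with the tips about 4 mm clear.

Request:
{"method": "servo_tool", "body": {"plan": [[[0,0,30,0,0,0,0.55],[0,0,55,0,0,0,0.55],[0,0,68,0,0,0,0.55],[0,0,74,0,0,0,0.55],[0,0,76,0,0,0,0.55],[0,0,76,0,0,0,0.55],[0,0,76,0,0,0,0.55]]]}}

```text
time_s: 2.55
ee_pos: [430.5, 142.7, 34.6]
ee_rot: [180.0, 0.1, -179.2]
force: [-1.0, -0.7, -0.1]
gripper_width: 50.4
```

Run:
```python
from workcell import *
import cv2,pickle
s=state();print({k:s[k] for k in("time_s","ee_pos","ee_rot","force","gripper_width")})
for n in ["scene","side"]:
    f=grab_frame(n);pickle.dump(f,open(n+"2.pkl","wb"))
    c=f["color"][:,:,::-1]; c=c[190:340,310:470] if n=="scene" else c[150:290,210:380]
    cv2.imwrite(f"pics/{n}2.png",cv2.resize(c,None,fx=4,fy=4,interpolation=cv2.INTER_CUBIC))
```

```text
{'time_s': 2.55, 'ee_pos': array([430.51049178, 142.67044968,  34.64952065]), 'ee_rot': array([ 1.79968457e+02,  9.19462712e-02, -1.79234783e+02]), 'force': array([-0.96823837, -0.66937958, -0.13836133]), 'gripper_width': 50.38934824461342}
```

View pics/scene2.png

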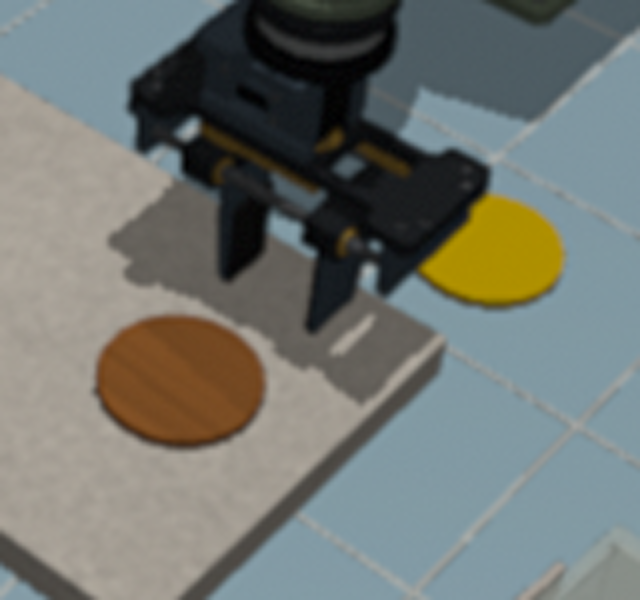

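View pics/side2.png

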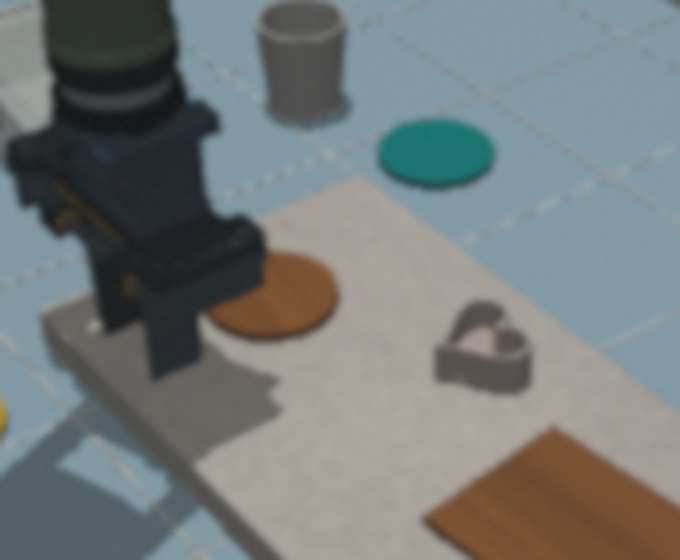

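The tips are clear of the step (force about 0) and squarely behind the lid. I'll push slowly to just short of the target, then check.

Request:
{"method": "servo_tool", "body": {"plan": [[[-10,0,0,0,0,0,0.55],[-20,0,0,0,0,0,0.55],[-26,0,0,0,0,0,0.55],[-30,0,0,0,0,0,0.55],[-34,0,0,0,0,0,0.55],[-38,0,0,0,0,0,0.55],[-42,0,0,0,0,0,0.55],[-46,0,0,0,0,0,0.55],[-51,0,0,0,0,0,0.55],[-56,0,0,0,0,0,0.55],[-61,0,0,0,0,0,0.55],[-66,0,0,0,0,0,0.55],[-71,0,0,0,0,0,0.55],[-75,0,0,0,0,0,0.55],[-78,0,0,0,0,0,0.55],[-80,0,0,0,0,0,0.55],[-80,0,0,0,0,0,0.55]]]}}

```text
time_s: 4.35
ee_pos: [510.1, 143.4, 33.9]
ee_rot: [180.0, 0.0, -179.2]
force: [0.2, 1.8, 0.2]
gripper_width: 50.0
```

```bash
cat >> h.py <<'E'
def disc(f,c,half=8,z=38,n=120,R=45):
    """radial strongest RB-gradient points on top rim -> fit ellipse/circle centre; Huber least squares circle"""
    from scipy.optimize import least_squares
    img=cv2.GaussianBlur(chans(f)["RB"].astype(np.float32),(0,0),.8); c=np.array(c,float)
    for _ in range(2):
        s=np.arange(R-half,R+half+.01,.5); q=[]
        for th in np.linspace(0,2*np.pi,n,endpoint=False):
            w=c+s[:,None]*np.array([np.cos(th),np.sin(th)])
            uv=proj(f,np.c_[w,np.full(len(w),z)]).astype(np.float32)
            v=cv2.remap(img,uv[:,0].copy(),uv[:,1].copy(),cv2.INTER_LINEAR).ravel()
            g=-np.gradient(v); i=g.argmax(); l=slice(max(0,i-4),i+5)
            gg=np.clip(g[l],0,None)
            if g[i]>2: q.append(c+(w[l]-c).T@gg/gg.sum())
        q=np.array(q)
        r=least_squares(lambda p:np.hypot(q[:,0]-p[0],q[:,1]-p[1])-p[2],[*c,R],loss="soft_l1",f_scale=.7)
        c=r.x[:2]
    return r.x,np.median(abs(r.fun)),len(q)
def faredge(f,cam):
    return edge(f,(653,225),(657,-212),30,chans(f)["R"],half=7 if cam=="scene" else 14)
E
cat > look.py <<'E'
import sys,pickle,cv2
from workcell import *
from h import *
i=sys.argv[1]; rc=np.array(eval(sys.argv[2]))
s=state();print({k:np.round(s[k],2) for k in("time_s","ee_pos","force")})
E0={"scene":(np.array([655.8,20.2]),-89.29),"side":(np.array([653.5,2.7]),-89.24)}
for n in("scene","side"):
    f=grab_frame(n);pickle.dump(f,open(f"{n}{i}.pkl","wb"))
    cv2.imwrite(f"pics/{n}{i}.png",f["color"][:,:,::-1])
    p,a=E0[n];a=np.radians(a);nx=np.array([-np.sin(a),np.cos(a)])
    for t in((0,0),):
        x,e,k=disc(f,rc); print(n,"disc",x.round(1),"med",e.round(2),k,"overhang",((x[:2]-p)@nx+45).round(1))
E
python3 - <<'E'
import pickle;from h import *
for n,c in(("scene",(521,144.4)),("side",(516,139))):
    f=pickle.load(open(n+"0.pkl","rb")); x,e,k=disc(f,c); print(n,x,e,k)
E
python3 look.py 3 "(562,142)"
```

```text
scene [520.57311176 143.78857097  44.06622852] 0.464433166800319 120
side [516.98183048 140.87984602  43.86944727] 0.5464690230043701 99
{'time_s': np.float64(4.35), 'ee_pos': array([510.12, 143.45,  33.92]), 'force': array([0.22, 1.79, 0.19])}
scene disc [564.5 145.7  44.2] med 0.43 120 overhang -44.7
side disc [557.3 145.6  47.2] med 0.57 38 overhang -49.3
```

View pics/scene3.png

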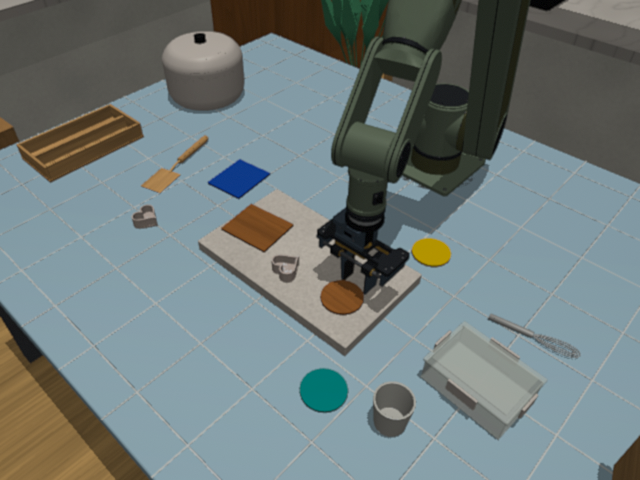

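The lid is nested against both fingertips, with the overhang at -44.7 mm (the prediction was -44.4). I'll push another 62 mm.

Request:
{"method": "servo_tool", "body": {"plan": [[[-2,0,0,0,0,0,0.55],[-5,0,0,0,0,0,0.55],[-9,0,0,0,0,0,0.55],[-13,0,0,0,0,0,0.55],[-17,0,0,0,0,0,0.55],[-21,0,0,0,0,0,0.55],[-25,0,0,0,0,0,0.55],[-29,0,0,0,0,0,0.55],[-33,0,0,0,0,0,0.55],[-37,0,0,0,0,0,0.55],[-41,0,0,0,0,0,0.55],[-45,0,0,0,0,0,0.55],[-49,0,0,0,0,0,0.55],[-53,0,0,0,0,0,0.55],[-56,0,0,0,0,0,0.55],[-59,0,0,0,0,0,0.55],[-61,0,0,0,0,0,0.55],[-62,0,0,0,0,0,0.55],[-62,0,0,0,0,0,0.55]]]}}

```text
time_s: 6.35
ee_pos: [572.0, 144.3, 33.9]
ee_rot: [180.0, 0.0, -179.2]
force: [0.6, 0.6, -0.3]
gripper_width: 50.2
```

```bash
python3 look.py 4 "(625.5,144)"; python3 -c "
import cv2;c=cv2.imread('pics/scene4.png')[220:370,250:430];cv2.imwrite('pics/scene4c.png',cv2.resize(c,None,fx=4,fy=4,interpolation=2))"
```

```text
{'time_s': np.float64(6.35), 'ee_pos': array([571.96, 144.26,  33.94]), 'force': array([ 0.64,  0.58, -0.25])}
scene disc [626.5 146.4  44.3] med 0.43 120 overhang 17.3
side disc [618.5 148.1  48.9] med 0.39 36 overhang 11.9
```

View pics/scene4c.png

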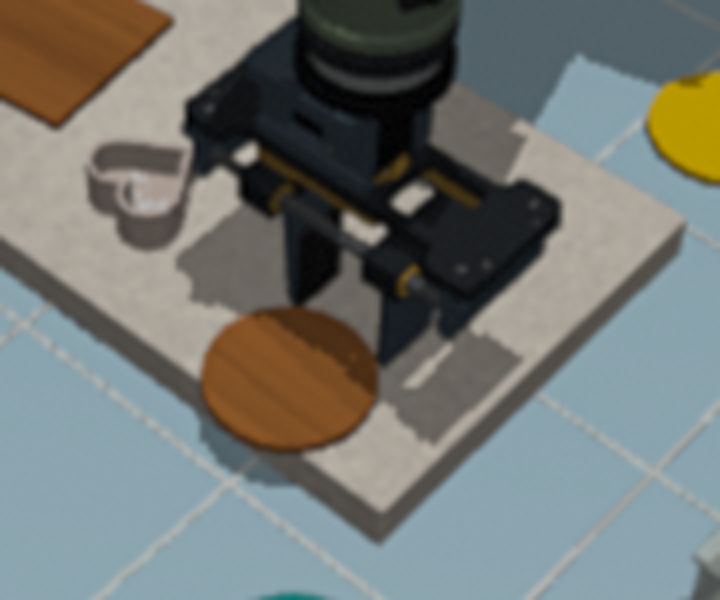

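The scene view shows the disc at (312,313) overhanging by 17 mm. The side view's fit is partly occluded (radius 48.9 against 45), so I'm not using it. I'll push 3 mm more, back off, and re-measure unoccluded.

Request:
{"method": "servo_tool", "body": {"plan": [[[-1.5,0,0,0,0,0,0.55],[-3,0,0,0,0,0,0.55],[-3,0,0,0,0,0,0.55],[3,0,0,0,0,0,0.55],[15,0,0,0,0,0,0.55],[40,0,0,0,0,0,0.55],[80,0,-40,0,0,0,0.7],[120,-20,-80,0,0,0,1],[145,-60,-80,0,0,0,1],[145,-110,-80,0,0,0,1],[145,-160,-80,0,0,0,1],[145,-210,-80,0,0,0,1],[145,-260,-80,0,0,0,1],[145,-284,-80,0,0,0,1],[145,-284,-80,0,0,0,1],[145,-284,-80,0,0,0,1]]]}}

```text
time_s: 8.05
ee_pos: [429.5, -141.4, 113.7]
ee_rot: [179.9, -0.1, -179.3]
force: [-0.3, 0.3, 0.1]
gripper_width: 91.0
```

```bash
python3 look.py 5 "(628,144)"
python3 - <<'E'
import pickle;from h import *
for n,c in(("scene",(536.7,-138)),("side",(533,-140.3))):
    f=pickle.load(open(n+"5.pkl","rb")); r=rectlid(f,c,7.2)
    for k,v in r.items(): print(n,k,v[0].round(1),np.degrees(np.arctan2(v[1][1],v[1][0])).round(2),v[2].round(2))
E
```

```text
{'time_s': np.float64(8.05), 'ee_pos': array([ 429.51, -141.42,  113.71]), 'force': array([-0.34,  0.33,  0.12])}
scene disc [629.8 146.4  44.3] med 0.41 120 overhang 20.6
scene lead [ 590.9 -131.7] 97.1 0.36
scene trail [ 482.6 -146.4] 97.71 0.43
scene left [529.4 -73.7] 7.59 0.18
scene right [ 546.1 -202.2] 6.29 0.4
side lead [ 588.8 -148.6] 97.62 0.48
side trail [ 481.1 -164.2] 97.46 0.45
side left [537.  -77.5] 3.66 0.78
side right [ 544.6 -203.4] 7.25 0.23Traceback (most recent call last):
  File "look.py", line 12, in <module>
    x,e,k=disc(f,rc); print(n,"disc",x.round(1),"med",e.round(2),k,"overhang",((x[:2]-p)@nx+45).round(1))
          ~~~~^^^^^^
  File "h.py", line 86, in disc
    r=least_squares(lambda p:np.hypot(q[:,0]-p[0],q[:,1]-p[1])-p[2],[*c,R],loss="soft_l1",f_scale=.7)
    return func(*args, **kwargs)
    vector_fun = VectorFunction(
        fun_wrapped,
    ...<6 lines>...
        workers=workers
    )
    self._update_fun()
    ~~~~~~~~~~~~~~~~^^
    self.f = self.fun_wrapped(xp_copy(self.x))
             ~~~~~~~~~~~~~~~~^^^^^^^^^^^^^^^^^
    return np.atleast_1d(self.fun(x))
                         ~~~~~~~~^^^
    return self.f(x, *self.args, **self.kwargs)
           ~~~~~~^^^^^^^^^^^^^^^^^^^^^^^^^^^^^^
  File "h.py", line 86, in <lambda>
    r=least_squares(lambda p:np.hypot(q[:,0]-p[0],q[:,1]-p[1])-p[2],[*c,R],loss="soft_l1",f_scale=.7)
                                      ~^^^^^
IndexError: too many indices for array: array is 1-dimensional, but 2 were indexed
```

View pics/scene5.png

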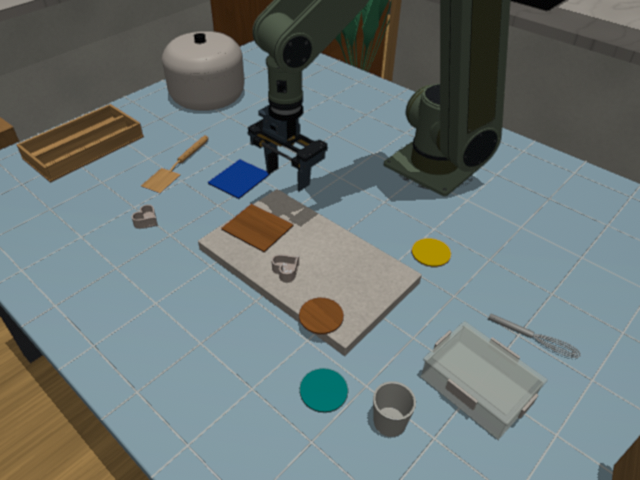

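The round lid now overhangs by 20.6 mm in a clean scene view, which agrees with the fingertip position. The side view of it is blocked by the arm. Next is the rectangular lid, with both fingers spread so they square it while pushing.

Request:
{"method": "servo_tool", "body": {"plan": [[[0,-2,30,0,0,0,0.85],[0,-2,60,0,0,0,0.85],[0,-2,74,0,0,0,0.85],[0,-2,80,0,0,0,0.85],[0,-2,80,0,0,0,0.85],[-10,-2,80,0,0,0,0.85],[-18,-2,80,0,0,0,0.85],[-24,-2,80,0,0,0,0.85],[-28,-2,80,0,0,0,0.85],[-32,-2,80,0,0,0,0.85],[-36,-2,80,0,0,0,0.85],[-40,-2,80,0,0,0,0.85],[-44,-2,80,0,0,0,0.85],[-48,-2,80,0,0,0,0.85],[-52,-2,80,0,0,0,0.85],[-56,-2,80,0,0,0,0.85],[-60,-2,80,0,0,0,0.85],[-63,-2,80,0,0,0,0.85],[-65,-2,80,0,0,0,0.85],[-65,-2,80,0,0,0,0.85]]]}}

```text
time_s: 10.15
ee_pos: [496.0, -142.8, 33.9]
ee_rot: [180.0, 0.0, -179.2]
force: [0.7, 0.8, -0.3]
gripper_width: 77.6
```

```bash
cat > lookr.py <<'E'
import sys,pickle,cv2
from workcell import *
from h import *
i=sys.argv[1]; c=eval(sys.argv[2]); ang=float(sys.argv[3])
s=state();print({k:np.round(s[k],2) for k in("time_s","ee_pos","force")})
E0={"scene":(np.array([655.8,20.2]),-89.29),"side":(np.array([653.5,2.7]),-89.24)}
for n in("scene","side"):
    f=grab_frame(n);pickle.dump(f,open(f"{n}{i}.pkl","wb"))
    cv2.imwrite(f"pics/{n}{i}.png",f["color"][:,:,::-1])
    p,a=E0[n];a=np.radians(a);nx=np.array([-np.sin(a),np.cos(a)])
    r=rectlid(f,c,ang,9)
    for k,v in r.items(): print(n,k,v[0].round(1),np.degrees(np.arctan2(v[1][1],v[1][0])).round(2),v[2].round(2),v[3],"beyond edge",((v[0]-p)@nx).round(1))
E
python3 lookr.py 6 "(565.5,-141)" 1; python3 -c "
import cv2;c=cv2.imread('pics/scene6.png')[150:310,190:370];cv2.imwrite('pics/scene6c.png',cv2.resize(c,None,fx=4,fy=3.7,interpolation=2))"
```

```text
{'time_s': np.float64(10.15), 'ee_pos': array([ 496.  , -142.77,   33.93]), 'force': array([ 0.74,  0.83, -0.29])}
scene lead [ 624.1 -145. ] 90.69 0.32 50 beyond edge -33.8
scene trail [ 514.9 -138.2] 90.98 0.28 26 beyond edge -142.8
scene left [568.2 -78.2] 0.62 0.34 49 beyond edge -88.8
scene right [ 559.8 -207.6] 0.4 0.46 39 beyond edge -98.8
side lead [ 617.6 -149.6] 95.06 1.36 32 beyond edge -37.9
side trail [ 515.1 -135. ] 90.08 3.08 52 beyond edge -140.2
side left [549.2 -80.2] 8.28 0.82 31 beyond edge -105.4
side right [ 559.8 -210.1] 1.02 0.3 48 beyond edge -96.5
```

View pics/scene6c.png

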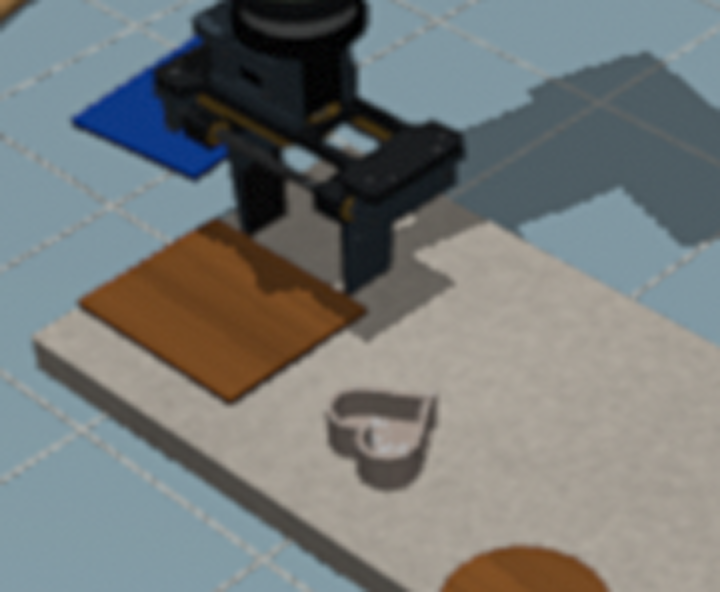

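The lid is squared (lead side at 90.7°, step 90.7°) and 33.8 mm short of the edge; fingertip kinematics gives 34.6. About 74 mm remain, so I'll push 71 and check.

Request:
{"method": "servo_tool", "body": {"plan": [[[-2,0,0,0,0,0,0.85],[-5,0,0,0,0,0,0.85],[-9,0,0,0,0,0,0.85],[-13,0,0,0,0,0,0.85],[-18,0,0,0,0,0,0.85],[-23,0,0,0,0,0,0.85],[-28,0,0,0,0,0,0.85],[-33,0,0,0,0,0,0.85],[-38,0,0,0,0,0,0.85],[-43,0,0,0,0,0,0.85],[-48,0,0,0,0,0,0.85],[-53,0,0,0,0,0,0.85],[-57,0,0,0,0,0,0.85],[-61,0,0,0,0,0,0.85],[-65,0,0,0,0,0,0.85],[-68,0,0,0,0,0,0.85],[-70,0,0,0,0,0,0.85],[-71,0,0,0,0,0,0.85],[-71,0,0,0,0,0,0.85]]]}}

```text
time_s: 12.15
ee_pos: [566.8, -141.8, 33.9]
ee_rot: [180.0, 0.0, -179.2]
force: [-0.3, 0.2, -0.5]
gripper_width: 77.8
```

```bash
python3 lookr.py 7 "(639,-142)" 0.8; python3 -c "
import cv2;c=cv2.imread('pics/scene7.png')[180:340,170:350];cv2.imwrite('pics/scene7c.png',cv2.resize(c,None,fx=4,fy=3.7,interpolation=2))"
```

```text
{'time_s': np.float64(12.15), 'ee_pos': array([ 566.78, -141.85,   33.89]), 'force': array([-0.26,  0.23, -0.47])}
scene lead [ 695.5 -143.3] 90.13 0.18 43 beyond edge 37.7
scene trail [ 585.3 -144.2] 90.17 0.35 41 beyond edge -72.5
scene left [634.2 -77.4] 1.44 0.44 50 beyond edge -22.8
scene right [ 642.3 -206.7] 0.53 0.32 49 beyond edge -16.4
side lead [ 696.3 -138.3] 83.75 0.7 31 beyond edge 40.9
side trail [ 585.1 -140.5] 89.84 5.24 60 beyond edge -70.3
side left [623.8 -80. ] 9.58 0.79 35 beyond edge -30.8
side right [ 635.1 -209.4] 0.1 0.49 54 beyond edge -21.2
```

View pics/scene7c.png

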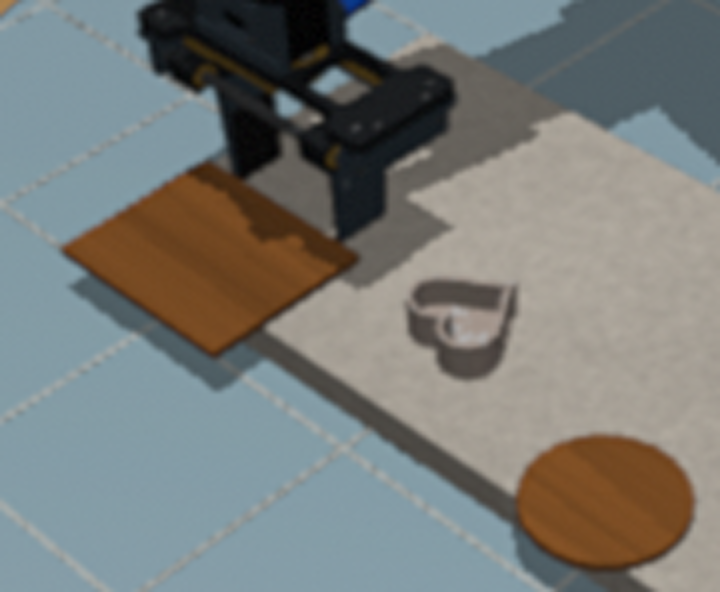

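The overhang is 37.7 mm by camera and 36.2 by kinematics. I'll push 3 mm more, then retreat and rise clear of both views.

Request:
{"method": "servo_tool", "body": {"plan": [[[-1.5,0,0,0,0,0,0.85],[-3,0,0,0,0,0,0.85],[-3,0,0,0,0,0,0.85],[2,0,0,0,0,0,0.85],[12,0,0,0,0,0,0.85],[40,0,0,0,0,0,0.85],[80,0,-40,0,0,0,0.85],[120,0,-80,0,0,0,0.85],[150,0,-120,0,0,0,0.85],[170,0,-165,0,0,0,0.85],[180,0,-210,0,0,0,0.85],[180,0,-250,0,0,0,0.85],[180,0,-270,0,0,0,0.85],[180,0,-270,0,0,0,0.85],[180,0,-270,0,0,0,0.85]]]}}

```text
time_s: 13.75
ee_pos: [385.6, -143.9, 303.0]
ee_rot: [180.0, -0.1, -179.3]
force: [-0.6, -0.3, -0.8]
gripper_width: 77.4
```

```bash
python3 lookr.py 8 "(641,-142)" 0.8
python3 - <<'E'
import pickle;from h import *
E0={"scene":(np.array([655.8,20.2]),-89.29),"side":(np.array([653.5,2.7]),-89.24)}
for n,c in(("scene",(629.8,146.4)),("side",(626.5,143.5))):
    f=pickle.load(open(n+"8.pkl","rb"));p,a=E0[n];a=np.radians(a);nx=np.array([-np.sin(a),np.cos(a)])
    try: x,e,k=disc(f,c); print(n,x,e,k,(x[:2]-p)@nx+45)
    except Exception as ex: print(n,"occluded")
    f0=pickle.load(open(n+"0.pkl","rb"))
    for ff in(f0,f): # far edge in free middle part
        r=edge(ff,(655,90),(656,-65),30,chans(ff)["R"],8 if n=="scene" else 14);print("edge",r[0].round(1),r[2].round(2))
    # heart shift by phase/template
    u,v=proj(f0,[587,6,45])[0].astype(int); t=f0["color"][v-22:v+22,u-26:u+26]; g=f["color"][v-32:v+32,u-36:u+36]
    print("heart px shift",np.array(cv2.minMaxLoc(cv2.matchTemplate(g,t,cv2.TM_CCOEFF_NORMED))[3])-10)
E
```

```text
{'time_s': np.float64(13.75), 'ee_pos': array([ 385.64, -143.94,  303.01]), 'force': array([-0.63, -0.32, -0.83])}
scene lead [ 698.6 -149. ] 90.77 0.41 60 beyond edge 40.7
scene trail [ 588.8 -153.3] 90.11 0.32 43 beyond edge -69.2
scene left [650.4 -76.8] 1.73 0.39 48 beyond edge -6.6
scene right [ 644.3 -207. ] 0.75 0.55 57 beyond edge -14.4
side lead [ 694.3 -144. ] 90.47 0.5 45 beyond edge 38.8
side trail [ 584.7 -142.8] 90.45 0.38 43 beyond edge -70.7
side left [633.9 -80.1] 0.99 0.51 52 beyond edge -20.7
side right [ 636.5 -209.2] 0.15 0.2 44 beyond edge -19.8
scene [629.89119647 146.4516204   44.2640607 ] 0.2872374966864051 120 20.657635240219758
edge [656.3 -17.5] 0.19
edge [655.9  20. ] 0.19
heart px shift [0 0]
side [625.8014325  143.66217298  43.81007673] 0.7484726933030217 60 19.173607439461872
edge [653.3   7.2] 0.38
edge [653.1   9. ] 0.48
heart px shift [0 1]
```

View pics/scene8.png

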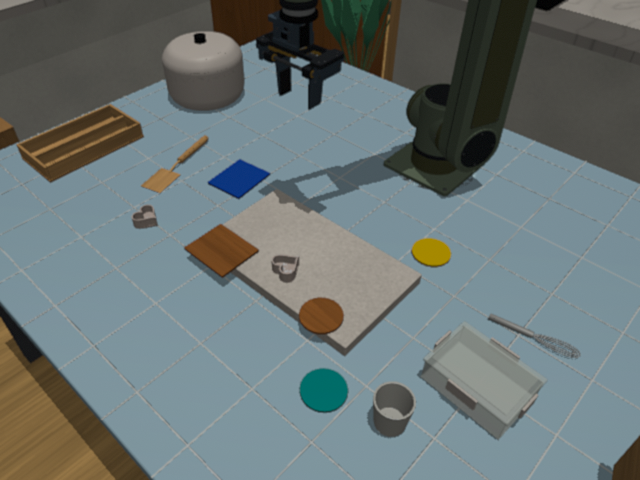

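View pics/side8.png

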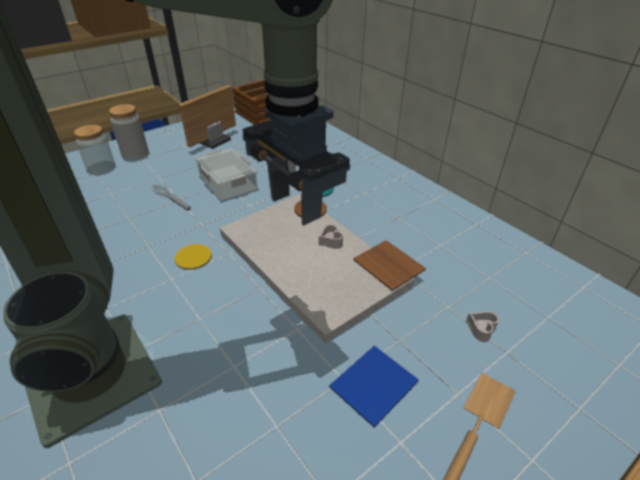

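Both pictures show the rectangular lid (scene (221,250)) and the round lid (scene (321,315)) overhanging and flat, the heart unmoved and the gripper clear. The two views give 40.7 and 38.8 mm for the rectangle, and 20.7 and 19.2 mm for the round lid. Handing in.

```bash
python3 -c "
from workcell import *
print(job_done())"
```

```text
the job is handed in; nothing more can be done
None
```

Both lids are pushed out over the step's far edge, and the job was handed in at about 14 s of the 56 s allowed. I pushed the round lid with a half-open finger cradle and the rectangular lid with spread fingers that squared it.

| Last check | Scene view | Side view | Target |
|---|---|---|---|
| Rectangular lid overhang | 40.7 mm | 38.8 mm | 40 mm ± 7 |
| Rectangular lid angle to the edge (leading side) | under 0.5° | under 0.5° | under 8° |
| Round lid overhang | 20.7 mm | 19.2 mm | 20 mm ± 7 |

- **Other objects:** the heart mould on the step shifted by at most 1 pixel. By eye, nothing else moved in the last pictures. The gripper was about 27 cm above the step, clear of everything.
- **Disagreements:** the two cameras differ by about 2 mm in absolute position, so I measured each overhang against the step edge in the same picture. Some side-view fits failed or were off while the arm blocked the view. The side view of the round lid was still partly blocked at the last check, so its 19.2 mm is the weaker reading.

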